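Load the cells and thread the ferrite aerial rod of a clamped radio

TASK

Get the opened radio ready for its aerial to be waxed in: first stand one cell in each of the two battery bays, button end up and right down on the bay floor, and let go of them. Then pick up the loose ferrite aerial rod and thread it level through one rod holder and on through the other, gently, as ferrite is brittle, until both ends stand out at least a finger's breadth (15 mm) beyond the holders. Finish while still gripping the rod there, steady and not wedged, without having disturbed the jar, the cup of picks or the loose speaker grille.

Things in the scene. Friction and masses are not known exactly. Their poses are not given: they have to be found in the camera images.
- radio: Grey half-shell of a portable radio on its face, open back up, clamped, immovable; 190 (its x) by 280 mm (its y), walls 45 mm high. Origin: centre of its underside; z up. Inside: two battery bays near right, speaker magnet (38 mm high) left, circuit board (parts to 33 mm) with two white rod holders along the far edge. Beyond its +y end stands an iron clamp with a swivel lever, 100 mm high.
- bay_1 (a point): Centre of the floor of battery bay 1, 4 mm above the bench; axes as the radio's. A square well 38 mm by 38 mm inside, walls 3 mm thick with their top 28 mm above the bay floor, open above. The bay row runs along the radio's y, 41 mm from centre to centre, so fingers fit beside a cell only when they close along the radio's x.
- bay_2 (a point): The same for battery bay 2, 41 mm further along the radio's +y.
- holder_1 (a point): Centre of the hole of rod holder 1, 75 mm above the bench, above the shell's walls; axes as the radio's, the hole runs along y. A white pillar carries a bushing 12 mm long along y (6 mm either side of this point), 25 mm across outside; hole 14 mm in diameter, flared to 18 mm at both mouths.
- holder_2 (a point): The same for rod holder 2, 70 mm further along the radio's +y, in line with holder 1. Either cell fits either bay, and the rod may enter from either side.
- cell_1: Loose D cell, upright cylinder with black jacket, copper band and steel top, 33 mm in diameter, 60 mm tall plus a 1.5 mm contact button on top; about 140 g. Origin: centre of its underside; z: its axis towards the button. Starts standing on the bench.
- cell_2: The second D cell, the same.
- rod: Loose ferrite aerial rod, plain dark grey round bar 10 mm in diameter and 160 mm long, 63 g. Origin: the middle of the rod, on its axis; x along the rod, both ends alike. Starts lying on the bench, free to roll.
- jar: Small glass jar with a steel cap, 56 mm in diameter, 62 mm tall, loose; leave alone. Origin: centre of its underside.
- pick_cup: Steel cup 66 mm in diameter, 85 mm tall, with dental picks standing up to 145 mm, loose; leave alone. Origin: centre of its underside.
- grille: Orange plastic speaker grille lying flat, 100 by 150 mm, 9 mm thick, loose; leave alone. Origin: centre of its underside.

How it is judged (in metres and radians):
On the way, in this order (a step that is already met when the one before it is completed fails the run):
1. one cell stands upright, released, on the floor of each bay (((horizontal distance between cell_1 and bay_1 below 0.006 m and z of cell_1 in the frame of bay_1 below 0.004 m and angle between each of cell_1, cell_2's own z axis and vertical below 0.1 rad and linear speed of each of cell_1, cell_2 below 0.03 m/s and contact force between the fingers and cell_1 below 0.2 N and horizontal distance between cell_2 and bay_2 below 0.006 m and z of cell_2 in the frame of bay_2 below 0.004 m and contact force between the fingers and cell_2 below 0.2 N) or (horizontal distance between cell_1 and bay_2 below 0.006 m and z of cell_1 in the frame of bay_2 below 0.004 m and angle between each of cell_1, cell_2's own z axis and vertical below 0.1 rad and linear speed of each of cell_1, cell_2 below 0.03 m/s and contact force between the fingers and cell_1 below 0.2 N and horizontal distance between cell_2 and bay_1 below 0.006 m and z of cell_2 in the frame of bay_1 below 0.004 m and contact force between the fingers and cell_2 below 0.2 N))), for 0.2 s.
2. the rod, held by the fingers, is threaded through both holders with both ends out (x of rod in the frame of holder_1 between -0.006 and 0.006 m and z of rod in the frame of holder_1 between -0.006 and 0.006 m and y of rod in the frame of holder_1 between 0.005 and 0.065 m and angle between the x axis of rod and the y axis of radio, either way round below 0.1 rad and contact force between the fingers and rod above 2 N), for 0.2 s.
At the end, for the whole second after the job is handed in: One released cell upright on each bay floor (6 mm of centre, 4 mm of floor, 0.1 rad). Rod through both holders, its middle within 30 mm of their midpoint (each end 9 mm or more past its bushing), along their axis to 6 mm and 0.1 rad; gripped with over 2 N, still, pressing the radio below 10 N (all of step 2 and ((horizontal distance between cell_1 and bay_1 below 0.006 m and z of cell_1 in the frame of bay_1 below 0.004 m and angle between each of cell_1, cell_2's own z axis and vertical below 0.1 rad and linear speed of each of cell_1, cell_2 below 0.03 m/s and contact force between the fingers and cell_1 below 0.2 N and horizontal distance between cell_2 and bay_2 below 0.006 m and z of cell_2 in the frame of bay_2 below 0.004 m and contact force between the fingers and cell_2 below 0.2 N) or (horizontal distance between cell_1 and bay_2 below 0.006 m and z of cell_1 in the frame of bay_2 below 0.004 m and angle between each of cell_1, cell_2's own z axis and vertical below 0.1 rad and linear speed of each of cell_1, cell_2 below 0.03 m/s and contact force between the fingers and cell_1 below 0.2 N and horizontal distance between cell_2 and bay_1 below 0.006 m and z of cell_2 in the frame of bay_1 below 0.004 m and contact force between the fingers and cell_2 below 0.2 N)) and contact force between rod and radio below 10 N and linear speed of rod below 0.02 m/s and angular speed of rod below 0.2 rad/s); the arm keeps its last pose, push and grip.
It fails at once if the brittle rod is forced against the radio (over 40 N) (contact force between rod and radio above 40 N).
It fails at once if the jar is shifted more than 20 mm (distance of jar from where it was at the start of the episode above 0.02 m).
It fails at once if the cup of picks is shifted more than 20 mm (distance of pick_cup from where it was at the start of the episode above 0.02 m).
It fails at once if the speaker grille is shifted more than 20 mm (distance of grille from where it was at the start of the episode above 0.02 m).
It also fails if it takes over 66 s, if anything falls off the work surface, if the arm or the gripper's body presses on something with over 40 N, if the wrist force passes 120 N, or if a joint passes its speed limit or range.

ROBOT

A 7-joint arm with a two-finger parallel gripper is mounted at the origin on the work surface. World frame = base frame: x ahead of the robot, y to its left, z up, the work surface at z = 0. Lengths are in m, angles in degrees, forces in N, time in s.
With the tool pointing down it reaches from about 0.425 to 0.875 m from the base axis. Payload 4.7 kg.
Tool frame: the origin (TCP) lies at the very end of the fingers, on their centre line; the grasp point (between the pads) lies 19 mm behind it; z points along the fingers, y is the line along which they close (so a half turn about z gives the same grasp; the last joint's range is limited). The gripper opens to 87 mm and grips with 3 to 60 N. Pads are 19 mm wide; open, the fingers measure 117 mm over their backs; the gripper's body (75 mm by 190 mm) begins 51 mm behind the grasp point.
Start: joints at [-76.541, 18.392, -4.016, 83.108, 1.295, 78.541, -3.26], TCP at [0.142, 0.634, 0.223] pointing down, gripper open.
Joint ranges: [-163.93, 163.93], [-17.29, 119.83], [-79.2, 71.16], [3.27, 140.29], [-89.18, 269.18], [5.43, 117.66], [-154.24, 154.24]. Speed limits (degrees/s): [147.25, 147.25, 180, 180, 180, 180, 180].

INTERFACE

Orientations are given as a 3x3 rotation matrix whose columns are the frame's x, y, z axes.
In Python, from rig import robot, optics, finish_job gives the robot as it stands.
- The arm moves only by the tool jog_arm, never from a script. Its argument "motion" is a list of rows, each a list of 4 numbers: the shift along the tool's x, y, z in mm, then the turn about the tool's z in degrees. In form: [[x, y, z, turn], ...]. A call has 1 to 20 rows; each row shifts and turns the commanded pose from where the row before left it, along the tool's axes as they then stand; what a row does not reach is not made up. A row lasts 1/12 s, in which the tool goes at most 41.7 mm and 7.16 degrees, less where a joint would pass 70% of its speed; a pose out of reach is approached as far as the arm can. A call is refused whole if a number of a shift passes 41.7 or a number of a turn 7.16, either way. A call with a gripper value outside its range is refused whole. "jaw" is the finger opening in mm, from 0 to 87, set as the call begins (left out, the last holds). The fingers move at their own pace and stop on an object; the grip force is fixed at half the most. Time passes only in rows, so rows that do not move let the fingers close. It gives the time, the measured TCP pose, the force, the opening and the grip force at its end, in the units of the state.
- robot.read_state(): the state, without advancing time (a new reading comes with each control period).
- optics.grab_frame(name): name is "scene" or "top"; returns a dict with "image" (480x640x3 uint8, blue, green, red), "mtx" (3x3 intrinsics, pixels), "cam_to_world" (4x4, takes a point from camera to world coordinates). Camera axes: x right, y down, z forward; pixel columns grow to the right and rows downward; lengths in m; the calibration is good to about 2 mm. A picture is of the moment at which its call begins. There is no depth.
- finish_job(): hands the job in; it is judged then, once.
The state is a dict: "time_s": time; "qpos": joint angles; "joint_velocities": joint speeds; "joint_torque": joint torques, N m; "tool_pos": TCP position; "ee_rot": TCP orientation; "contact_force": force on the tool from outside, world axes, zero at the start; "torque": the same for the moment, N m; "finger_gap": finger opening in m; "grip_force": force on a finger pad.
Only numpy, scipy, OpenCV 4.12 (cv2) and the standard library are available. Lean on these libraries where they do the work, as an engineer would, in place of code of your own. Each camera call takes 0.05 s, during which the arm holds its last target. There are 200 camera calls.

## Working session

There is one attempt and no reset: what is moved stays moved. The work goes in short steps, Python scripts to look and compute and a tool call to move; the robot and the scene stay as the last step left them, time stands still between calls to the robot, and variables do not carry over. Pictures are saved under pics/ and viewed, at most 10 in all, crops included, and the job is handed in when it is done.

Besides the shell and the picture viewer there is one more tool, called after "Emit:" in YAML: its name, and indented under it one key for each argument. jog_arm: Moves the arm, as the interface text tells. Its arguments: {"type":"object","properties":{"motion":{"type":"array","items":{"type":"array","items":{"type":"number"}}},"jaw":{"type":"number"}},"required":["motion"]}

```bash
mkdir -p pics; python3 - <<'E'
from rig import robot, optics
import cv2,numpy as np
np.set_printoptions(precision=4,suppress=True)
s=robot.read_state();print(s['time_s'],s['tool_pos'],s['ee_rot'],s['finger_gap'])
for n in("top","scene"):
    f=optics.grab_frame(n);cv2.imwrite(f"pics/{n}0.png",f["image"]);print(n,f["mtx"],f["cam_to_world"])
    np.savez(f"{n}.npz",m=f["mtx"],T=f["cam_to_world"])
E
```

```text
0.0 [0.1423 0.6337 0.2215] [[-0.9757  0.2189 -0.0003]
 [ 0.2189  0.9757 -0.0019]
 [-0.0001 -0.0019 -1.    ]] 0.087035124741337
top [[609.8488   0.     313.7315]
 [  0.     609.8488 240.4306]
 [  0.       0.       1.    ]] [[ 0.013  -0.9909  0.1338  0.4297]
 [-0.9998 -0.0105  0.0194 -0.0092]
 [-0.0179 -0.1341 -0.9908  1.5016]
 [ 0.      0.      0.      1.    ]]
scene [[481.6476   0.     324.3424]
 [  0.     481.6476 239.2328]
 [  0.       0.       1.    ]] [[ 0.8171  0.4022 -0.413   1.0586]
 [ 0.5763 -0.5904  0.5651 -0.5926]
 [-0.0166 -0.6997 -0.7142  0.8421]
 [ 0.      0.      0.      1.    ]]
```

View pics/top0.png

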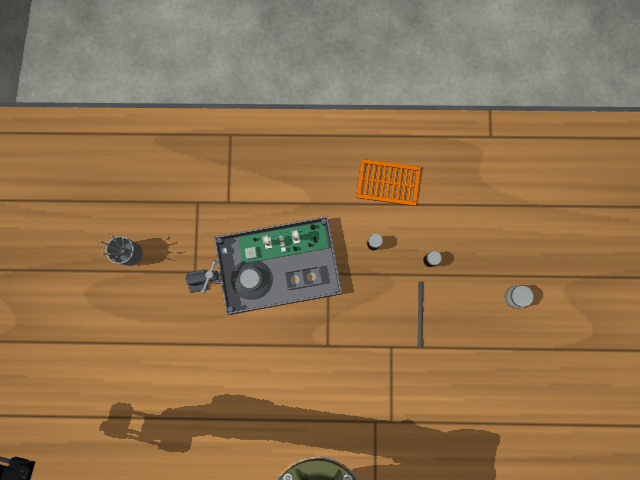

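View pics/scene0.png

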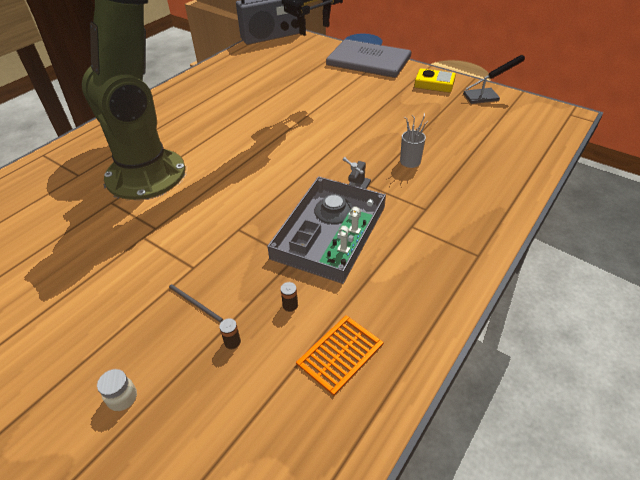

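The top view (image up = +x, left = +y) shows the radio around (280,265), its bays near (295,280) and (312,277), the cells near (375,241) and (433,258), and the rod from (421,283) to (420,346). I'll enlarge it.

```bash
python3 - <<'E'
import cv2
t=cv2.imread("pics/top0.png");s=cv2.imread("pics/scene0.png")
cv2.imwrite("pics/c1.png",cv2.resize(t[205:325,205:345],None,fx=5,fy=5,interpolation=cv2.INTER_CUBIC)[:600])
a=cv2.resize(t[225:355,355:455],None,fx=4.5,fy=4.5,interpolation=cv2.INTER_CUBIC)
cv2.imwrite("pics/c2.png",a)
b=cv2.resize(s[170:350,165:395],None,fx=3.3,fy=3.3,interpolation=cv2.INTER_CUBIC)
cv2.imwrite("pics/c3.png",b)
E
```

```text
(no output)
```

View pics/c1.png

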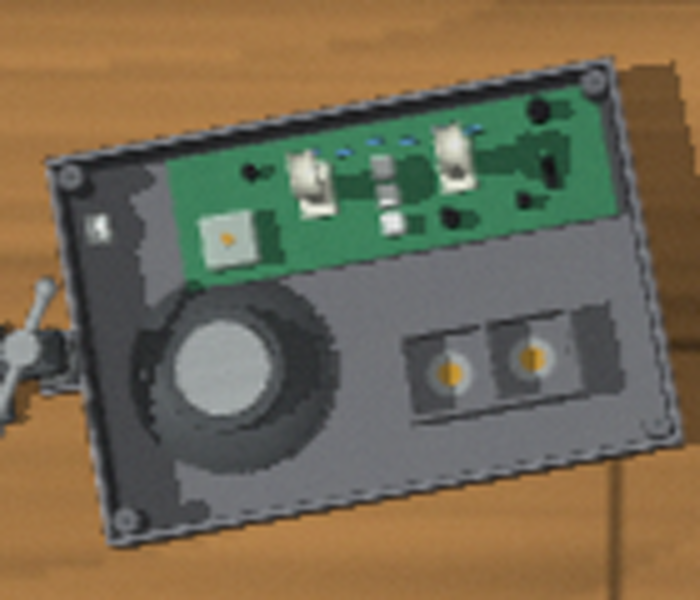

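View pics/c2.png

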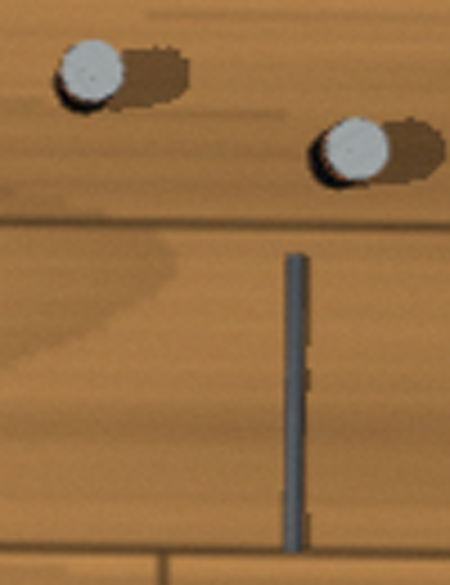

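View pics/c3.png

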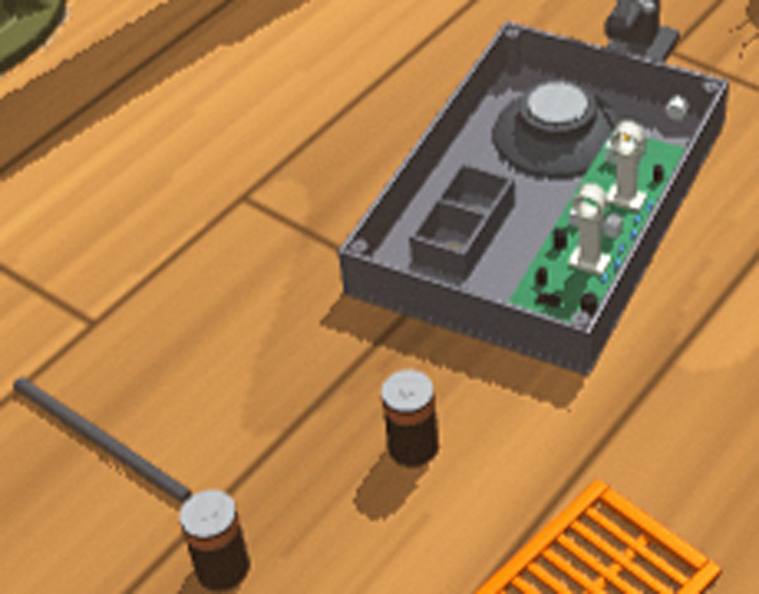

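Crops: rim corners in c1 at (48,160), (612,60), (682,440), (110,545). Bay contacts at (453,373) and (532,358). Holder bushings around (306,170) and (453,145). In c2 the cell tops are at (92,71) and (357,149), and the rod runs from (296,254) to (293,551). In c3 the holder rings are near (628,138) and (590,201).

```bash
cat > h.py <<'E'
import numpy as np
np.set_printoptions(precision=4,suppress=True)
C={n:np.load(n+".npz") for n in("top","scene")}
crop={'c1':("top",205,205,5),'c2':("top",355,225,4.5),'c3':("scene",165,170,3.3)}
def ray(c,x,y):
    n,ox,oy,s=crop[c];m,T=C[n]['m'],C[n]['T']
    u=ox+(x+.5)/s-.5;v=oy+(y+.5)/s-.5
    return T[:3,3],T[:3,:3]@np.linalg.inv(m)@[u,v,1]
def at(c,x,y,z):
    o,d=ray(c,x,y);return o+d*(z-o[2])/d[2]
E
python3 - <<'E'
from h import *
R=np.array([at('c1',*p,.045) for p in((48,160),(612,60),(682,440),(110,545))])
print("rim",R, R.mean(0)); 
yv=(R[0]-R[1]+R[3]-R[2]);print("yaw",np.degrees(np.arctan2(-yv[0],yv[1])),np.linalg.norm(yv)/2, np.linalg.norm(R[0]-R[3]),np.linalg.norm(R[1]-R[2]))
a=np.arctan2(-yv[0],yv[1]);M=np.array([[np.cos(a),-np.sin(a)],[np.sin(a),np.cos(a)]])
loc=lambda p:M.T@(p[:2]-R.mean(0)[:2])
for n,c,p,z in(("bayL",'c1',(453,373),.005),("bayR",'c1',(532,358),.005),("holdL",'c1',(306,170),.0875),("holdR",'c1',(453,145),.0875),
 ("holdL s",'c3',(628,138),.08),("holdR s",'c3',(590,201),.08)):
    q=at(c,*p,z);print(n,q,"radio",loc(q))
# bay box wall tops: c1 outline corners near(405,338),(580,305)? ; scene rim corners
Rs=np.array([at('c3',*p,.045) for p in((509,27),(725,84),(588,333),(343,253))]);print("rim scene",Rs,Rs.mean(0))
for p in((92,71),(357,149)):print("cell",at('c2',*p,.060))
for p in((408,391),(209,514)):print("cell s",at('c3',*p,.060))
for p in((296,254),(293,551)):print("rod",at('c2',*p,.005))
for p in((20,384),(187,495)):print("rod s",at('c3',*p,.005))
E
```

```text
rim [[ 0.6332  0.2603  0.045 ]
 [ 0.685  -0.012   0.045 ]
 [ 0.5017 -0.0472  0.045 ]
 [ 0.4486  0.2243  0.045 ]] [0.5671 0.1063 0.045 ]
yaw 10.916594028904319 0.2769515834346085 0.188054140260193 0.18658641516665608
bayL [0.5352 0.0644 0.005 ] radio [-0.0393 -0.0351]
bayR [0.543  0.0257 0.005 ] radio [-0.0389 -0.0746]
holdL [0.6238 0.131  0.0875] radio [0.0603 0.0134]
holdR [0.6364 0.0622 0.0875] radio [ 0.0596 -0.0565]
holdL s [0.6247 0.1252 0.08  ] radio [0.0601 0.0076]
holdR s [0.6377 0.0569 0.08  ] radio [ 0.06   -0.0619]
rim scene [[ 0.4546  0.216   0.045 ]
 [ 0.6332  0.2519  0.045 ]
 [ 0.686  -0.0173  0.045 ]
 [ 0.5052 -0.0524  0.045 ]] [0.5698 0.0995 0.045 ]
cell [ 0.626 -0.127  0.06 ]
cell [ 0.5861 -0.2662  0.06  ]
cell s [ 0.6264 -0.1317  0.06  ]
cell s [ 0.5867 -0.2707  0.06  ]
rod [ 0.5343 -0.2422  0.005 ]
rod [ 0.375  -0.2389  0.005 ]
rod s [ 0.3749 -0.2436  0.005 ]
rod s [ 0.532  -0.2454  0.005 ]
```

```bash
cat > p.py <<'E'
import sys
from rig import robot
from h import *
# usage: p.py x y z [theta]  -> turn needed, then shift (mm) in tool axes after the turn
s=robot.read_state();p=np.array(s['tool_pos']);R=np.array(s['ee_rot'])
x,y,z=map(float,sys.argv[1:4]);th=np.degrees(np.arctan2(R[1,1],R[0,1]))
tg=float(sys.argv[4]) if len(sys.argv)>4 else th
t=(th-tg+180)%360-180
a=np.radians(tg);Y=np.array([np.cos(a),np.sin(a),0]);Z=np.array([0,0,-1.]);X=np.cross(Y,Z)
d=(np.array([x,y,z])-p)*1000
print("t",s['time_s'],"pos",p,"th",round(th,2),"q7",s['qpos'][6],"F",np.array(s['contact_force']),"gap",s['finger_gap'],"grip",s['grip_force'])
print("turn",round(t,2),"shift x,y,z",np.round([d@X,d@Y,d@Z],1))
E
python3 p.py .626 -.1295 .12 100.9
```

```text
t 0.1 pos [0.1423 0.6337 0.2216] th 77.35 q7 -3.258757240844366 F [-0.0935  0.089  -0.2627] gap 0.08718050050607314 grip 0.0
turn -23.55 shift x,y,z [-330.7 -840.9  101.6]
```

Emit:
jog_arm:
  motion:
    - [0,0,0,-5.9]
    - [0,0,0,-5.9]
    - [0,0,0,-5.9]
    - [0,0,0,-5.9]
    - [-14.4,-36.6,1,0]
    - [-14.4,-36.6,1,0]
    - [-14.4,-36.6,1,0]
    - [-14.4,-36.6,1,0]
    - [-14.4,-36.6,1,0]
    - [-14.4,-36.6,1,0]
    - [-14.4,-36.6,1,0]
    - [-14.4,-36.6,1,0]
    - [-14.4,-36.6,1,0]
    - [-14.4,-36.6,1,0]
    - [-14.4,-36.6,4,0]
    - [-14.4,-36.6,6,0]
    - [-14.4,-36.6,8,0]
    - [-14.4,-36.6,8,0]
    - [-14.4,-36.6,8,0]
    - [-14.4,-36.6,8,0]
  jaw: 87

```text
time_s: 1.77
tool_pos: [0.4803, 0.1012, 0.1702]
ee_rot: [[-0.982, -0.19, 0.0], [-0.19, 0.982, 0.0], [-0.0, 0.0, -1.0]]
contact_force: [0.6, 1.2, 0.3]
finger_gap: 0.0871
grip_force: 0.0
```

```bash
python3 p.py .626 -.1295 .09 100.9
```

```text
t 1.7667 pos [0.4803 0.1012 0.1702] th 100.95 q7 86.27449212250056 F [0.5846 1.2085 0.2691] gap 0.0870827457165614 grip 0.0
turn 0.05 shift x,y,z [ -99.5 -254.1   80.2]
```

Emit:
jog_arm:
  motion:
    - [-14.2,-36.3,5,0]
    - [-14.2,-36.3,5,0]
    - [-14.2,-36.3,5,0]
    - [-14.2,-36.3,10,0]
    - [-14.2,-36.3,15,0]
    - [-14.2,-36.3,20,0]
    - [-14.2,-36.3,20,0]
    - [0,0,25,0]
    - [0,0,25,0]
    - [0,0,20,0]
    - [0,0,0,0]

```text
time_s: 2.68
tool_pos: [0.6196, -0.1236, 0.0172]
ee_rot: [[-0.982, -0.19, -0.009], [-0.19, 0.982, 0.001], [0.009, 0.003, -1.0]]
contact_force: [-0.4, 0.9, -0.5]
finger_gap: 0.087
grip_force: 0.0
```

Emit:
jog_arm:
  motion:
    - [0,0,0,0]
    - [0,0,0,0]
    - [0,0,0,0]
    - [0,0,0,0]
    - [0,0,0,0]
    - [0,0,0,0]
  jaw: 30

```text
time_s: 3.18
tool_pos: [0.6242, -0.1241, 0.0235]
ee_rot: [[-0.982, -0.19, 0.002], [-0.19, 0.982, 0.0], [-0.002, -0.0, -1.0]]
contact_force: [-0.7, -0.5, -0.2]
finger_gap: 0.0545
grip_force: 0.0
```

```bash
python3 p.py .626 -.1295 .036 10.9
```

```text
t 3.1833 pos [ 0.6242 -0.1241  0.0235] th 100.96 q7 122.71667793006871 F [-0.677  -0.4856 -0.2062] gap 0.054524892891266545 grip 0.0
turn 90.06 shift x,y,z [ -5.6   0.8 -12.5]
```

Emit:
jog_arm:
  motion:
    - [0,-5.5,0,0]
    - [0,0,0,0]
    - [0,0,0,0]
    - [0,0,0,0]
    - [0,0,0,0]
    - [0,0,0,0]

```text
time_s: 3.68
tool_pos: [0.6247, -0.1302, 0.0227]
ee_rot: [[-0.982, -0.19, 0.0], [-0.19, 0.982, -0.001], [-0.0, -0.001, -1.0]]
contact_force: [-0.1, -1.1, -0.1]
finger_gap: 0.0321
grip_force: 30.0
```

Emit:
jog_arm:
  motion:
    - [0,0,0,0]
    - [0,0,0,0]
    - [0,0,0,0]
    - [0,0,0,0]
    - [0,0,-2,0]
    - [0,0,-5,0]
    - [0,0,-5,0]
    - [0,0,0,0]
  jaw: 60

```text
time_s: 4.35
tool_pos: [0.6257, -0.1299, 0.0361]
ee_rot: [[-0.982, -0.19, 0.002], [-0.19, 0.982, -0.0], [-0.002, -0.001, -1.0]]
contact_force: [-0.1, -1.1, 0.9]
finger_gap: 0.0598
grip_force: 0.0
```

```bash
python3 p.py .626 -.1295 .036 10.9
```

```text
t 4.35 pos [ 0.6257 -0.1299  0.0361] th 100.95 q7 122.86826071578514 F [-0.074 -1.07   0.897] gap 0.0597726205746748 grip 0.0
turn 90.05 shift x,y,z [0.3 0.4 0.1]
```

Emit:
jog_arm:
  motion:
    - [0,0,0,6.9]
    - [0,0,0,6.9]
    - [0,0,0,6.9]
    - [0,0,0,6.9]
    - [0,0,0,6.9]
    - [0,0,0,6.9]
    - [0,0,0,6.9]
    - [0,0,0,6.9]
    - [0,0,0,6.9]
    - [0,0,0,6.9]
    - [0,0,0,6.9]
    - [0,0,0,6.9]
    - [0,0,0,6.9]
    - [0,0,0,0.3]
    - [0,0,0,0]

```text
time_s: 5.6
tool_pos: [0.6247, -0.1295, 0.0346]
ee_rot: [[-0.193, 0.981, 0.0], [0.981, 0.193, -0.0], [-0.0, -0.0, -1.0]]
contact_force: [-0.1, 0.8, 0.9]
finger_gap: 0.0597
grip_force: 0.0
```

Emit:
jog_arm:
  motion:
    - [0,0,0,0]
    - [0,0,0,0]
    - [0,0,0,0]
    - [0,0,0,0]
    - [0,0,0,0]
    - [0,0,0,0]
  jaw: 30

```text
time_s: 6.1
tool_pos: [0.6251, -0.1296, 0.0348]
ee_rot: [[-0.19, 0.982, 0.001], [0.982, 0.19, 0.0], [-0.0, 0.001, -1.0]]
contact_force: [-0.3, 1.0, 0.2]
finger_gap: 0.0325
grip_force: 25.7
```

```bash
python3 p.py .5361 .0626 .12 10.9; python3 - <<'E'
from rig import optics
import cv2
a=optics.grab_frame("scene")["image"];b=optics.grab_frame("top")["image"]
cv2.imwrite("pics/s1.png",a);cv2.imwrite("pics/t1.png",b)
c=cv2.resize(a[240:320,245:345],None,fx=4,fy=4,interpolation=cv2.INTER_CUBIC)
d=cv2.resize(b[205:285,325:425],None,fx=4,fy=4,interpolation=cv2.INTER_CUBIC)
cv2.imwrite("pics/c4.png",cv2.hconcat([c,d]))
E
```

```text
t 6.1 pos [ 0.6251 -0.1296  0.0348] th 10.97 q7 42.058765974649106 F [-0.3335  1.0129  0.2331] gap 0.03253378271640695 grip 25.657023227540776
turn 0.07 shift x,y,z [205.6 -51.  -85.2]
```

View pics/c4.png

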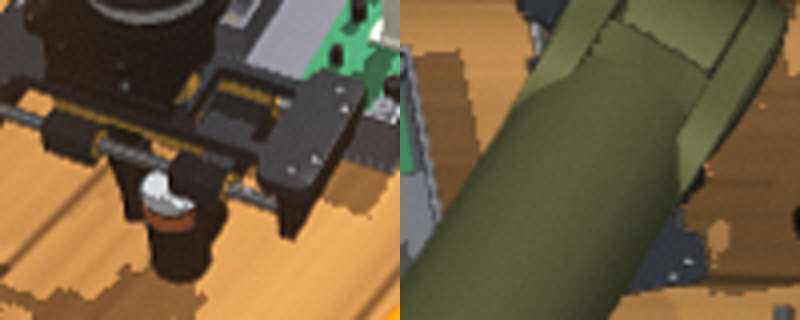

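The held cell appears in the scene crop with its body axis at x=178 and its bottom at y=283. It has moved less than 0.5 px from the start, so the centred grasp calibrates both cameras: top by (-1,-3) mm and scene by (-1.4,+1.7) mm. Next I cross-check the bays in the scene view.

```bash
python3 - <<'E'
from h import *
import cv2
o=np.array([-.0014,.0017,0])
q=np.array([at('c3',*p,.032)+o for p in((463,168),(515,181),(468,250),(412,237))]);print(q,q.mean(0))
s=cv2.imread("pics/scene0.png");t=cv2.imread("pics/top0.png")
a=cv2.resize(s[210:265,280:335],None,fx=7,fy=7,interpolation=cv2.INTER_CUBIC)
b=cv2.resize(t[255:300,280:335],None,fx=7,fy=7,interpolation=cv2.INTER_CUBIC)
b=cv2.copyMakeBorder(b,0,a.shape[0]-b.shape[0],0,0,cv2.BORDER_CONSTANT)
im=cv2.convertScaleAbs(cv2.hconcat([a,b]),alpha=1.6);cv2.imwrite("pics/c5.png",im);print(im.shape)
E
```

```text
[[ 0.5126  0.0756  0.032 ]
 [ 0.5526  0.086   0.032 ]
 [ 0.566   0.0102  0.032 ]
 [ 0.5254 -0.0021  0.032 ]] [0.5392 0.0424 0.032 ]
(385, 770, 3)
```

View pics/c5.png

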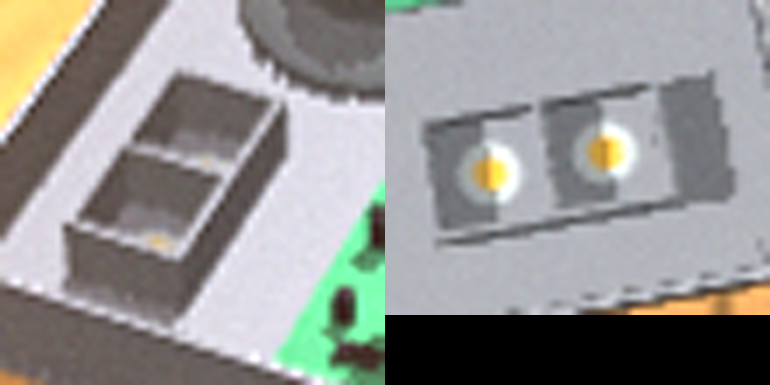

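Emit:
jog_arm:
  motion:
    - [0,0,-10,0]
    - [0,0,-25,0]
    - [0,0,-25,0]
    - [0,0,-25,0]
    - [20,-5,0,0]
    - [33,-8,0,0]
    - [33,-8,0,0]
    - [33,-8,0,0]
    - [33,-8,0,0]
    - [33,-8,0,0]
    - [20,-6,0,0]
    - [0,0,0,0]
    - [0,0,0,0]
    - [0,0,0,0]

```text
time_s: 7.37
tool_pos: [0.5358, 0.061, 0.12]
ee_rot: [[-0.189, 0.982, 0.001], [0.982, 0.189, -0.0], [-0.0, 0.0, -1.0]]
contact_force: [0.0, -0.6, -1.4]
finger_gap: 0.0324
grip_force: 29.9
```

```bash
python3 p.py .534 .0626 .075 10.9
```

```text
t 7.3667 pos [0.5358 0.061  0.12  ] th 10.91 q7 13.85593122971354 F [ 0.0206 -0.5625 -1.4418] gap 0.03237294163899305 grip 29.87894317950122
turn 0.01 shift x,y,z [ 1.9 -1.5 45. ]
```

Emit:
jog_arm:
  motion:
    - [1.9,-1.5,15,0]
    - [0,0,20,0]
    - [0,0,10,0]
    - [0,0,0,0]
    - [0,0,5,0]
    - [0,0,5,0]
    - [0,0,5,0]
    - [0,0,0,0]

```text
time_s: 8.03
tool_pos: [0.5335, 0.0634, 0.059]
ee_rot: [[-0.19, 0.982, -0.001], [0.982, 0.19, -0.0], [-0.0, -0.001, -1.0]]
contact_force: [-0.3, -0.1, -2.4]
finger_gap: 0.0326
grip_force: 29.9
```

```bash
python3 p.py .534 .0626 .0388 10.9
```

```text
t 8.0333 pos [0.5335 0.0634 0.059 ] th 10.94 q7 17.644570587600562 F [-0.3333 -0.054  -2.4434] gap 0.032645244350486546 grip 29.87911740434356
turn 0.04 shift x,y,z [-0.9  0.3 20.2]
```

Emit:
jog_arm:
  motion:
    - [-0.6,0.3,6,0]
    - [0,0,6,0]
    - [0,0,4,0]
    - [0,0,2,0]
    - [0,0,1.5,0]
    - [0,0,0,0]
    - [0,0,0,0]

```text
time_s: 8.62
tool_pos: [0.5343, 0.063, 0.0401]
ee_rot: [[-0.19, 0.982, 0.0], [0.982, 0.19, -0.0], [-0.0, 0.0, -1.0]]
contact_force: [-1.2, -0.2, -1.3]
finger_gap: 0.0322
grip_force: 29.9
```

```bash
python3 p.py .534 .0626 .0388 10.9
```

```text
t 8.6167 pos [0.5343 0.063  0.0401] th 10.95 q7 19.090975049330897 F [-1.1695 -0.2031 -1.3286] gap 0.03216380968810796 grip 29.87903402536176
turn 0.05 shift x,y,z [-0.3 -0.3  1.3]
```

Emit:
jog_arm:
  motion:
    - [0,0,1,0]
    - [0,0,0.5,0]
    - [0,0,0,0]

```text
time_s: 8.87
tool_pos: [0.5344, 0.0631, 0.0387]
ee_rot: [[-0.19, 0.982, 0.0], [0.982, 0.19, 0.0], [0.0, 0.0, -1.0]]
contact_force: [0.4, -0.3, -1.3]
finger_gap: 0.032
grip_force: 29.9
```

Emit:
jog_arm:
  motion:
    - [0,0,0,0]
    - [0,0,0,0]
    - [0,0,0,0]
    - [0,0,0,0]
    - [0,0,-8,0]
    - [0,0,-20,0]
    - [0,0,-25,0]
    - [0,0,-25,0]
  jaw: 50

```text
time_s: 9.53
tool_pos: [0.5338, 0.0625, 0.1176]
ee_rot: [[-0.189, 0.982, -0.001], [0.982, 0.189, -0.001], [-0.001, -0.001, -1.0]]
contact_force: [0.7, 0.8, -0.8]
finger_gap: 0.0502
grip_force: 0.0
```

```bash
python3 p.py .586 -.2690 .09 100.9
```

```text
t 9.5333 pos [0.5338 0.0625 0.1176] th 10.91 q7 13.716582248863547 F [ 0.6515  0.7529 -0.8136] gap 0.05015096814678618 grip 0.0
turn -89.99 shift x,y,z [  11.4 -335.4   27.6]
```

```bash
python3 p.py .5852 -.2690 .09 10.9
```

```text
t 9.5333 pos [0.5338 0.0625 0.1176] th 10.91 q7 13.716582248863547 F [ 0.6515  0.7529 -0.8136] gap 0.05015096814678618 grip 0.0
turn 0.01 shift x,y,z [-335.3  -12.2   27.6]
```

Emit:
jog_arm:
  motion:
    - [-20,-1,-5,0]
    - [-37,-1.3,-5,0]
    - [-37,-1.3,0,0]
    - [-37,-1.3,0,0]
    - [-37,-1.3,0,0]
    - [-37,-1.3,0,0]
    - [-37,-1.3,5,0]
    - [-37,-1.3,10,0]
    - [-36,-1.3,10,0]
    - [-20,-0.8,10,0]
    - [0,0,2,0]
    - [0,0,0,0]
    - [0,0,0,0]
  jaw: 64

```text
time_s: 10.62
tool_pos: [0.5861, -0.2672, 0.0898]
ee_rot: [[-0.191, 0.982, -0.0], [0.982, 0.191, 0.001], [0.001, 0.0, -1.0]]
contact_force: [0.6, 0.4, 0.1]
finger_gap: 0.0642
grip_force: 0.0
```

```bash
python3 p.py .5852 -.2690 .0355 10.9
```

```text
t 10.6167 pos [ 0.5861 -0.2672  0.0898] th 10.99 q7 53.88900608616512 F [0.6171 0.4306 0.0969] gap 0.06417324104122575 grip 0.0
turn 0.09 shift x,y,z [-1.6 -1.3 54.3]
```

Emit:
jog_arm:
  motion:
    - [-1.6,-1.3,14,0.1]
    - [0,0,20,0]
    - [0,0,20,0]
    - [0,0,0,0]
    - [0,0,0,0]

```text
time_s: 11.03
tool_pos: [0.5845, -0.2681, 0.0346]
ee_rot: [[-0.19, 0.982, -0.002], [0.982, 0.19, 0.001], [0.002, -0.002, -1.0]]
contact_force: [-0.1, 0.5, -0.3]
finger_gap: 0.0636
grip_force: 0.0
```

Emit:
jog_arm:
  motion:
    - [0,0,0,0]
    - [0,0,0,0]
    - [0,0,0,0]
    - [0,0,0,0]
    - [0,0,0,0]
    - [0,0,0,0]
    - [0,0,0,0]
  jaw: 30

```text
time_s: 11.62
tool_pos: [0.5854, -0.2701, 0.0359]
ee_rot: [[-0.188, 0.982, 0.001], [0.982, 0.188, -0.0], [-0.0, 0.001, -1.0]]
contact_force: [0.1, 0.5, 0.8]
finger_gap: 0.0323
grip_force: 29.9
```

```bash
python3 p.py .542 .0222 .12 10.9;  python3 - <<'E'
from rig import optics
import cv2
b=optics.grab_frame("top")["image"]
cv2.imwrite("pics/t2.png",b)
cv2.imwrite("pics/c6.png",cv2.resize(b[205:325,205:345],None,fx=5,fy=5,interpolation=cv2.INTER_CUBIC))
E
```

```text
t 11.6167 pos [ 0.5854 -0.2701  0.0359] th 10.86 q7 55.92827861953577 F [0.1236 0.4571 0.8328] gap 0.032255924021567 grip 29.89909983437869
turn -0.04 shift x,y,z [295.2  12.6 -84.1]
```

View pics/c6.png

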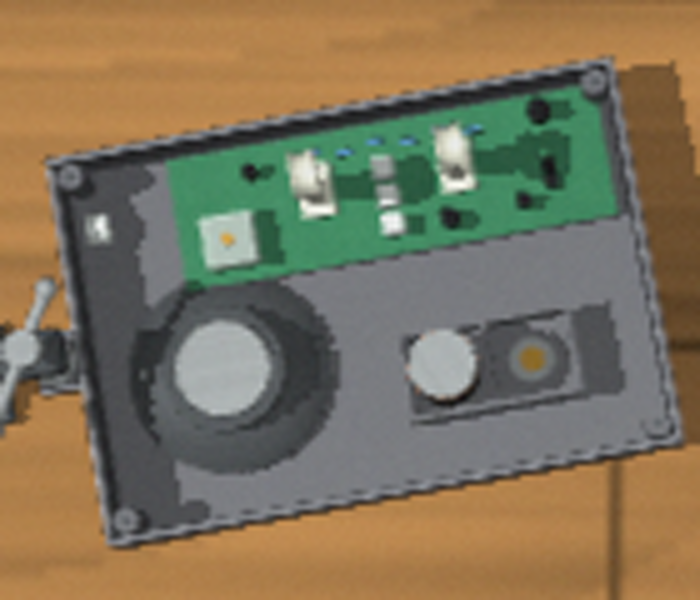

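Cell 1 stands upright in bay 2, its top at (443,364), and bay 1 is free with its contact at (532,358). Carrying cell 2 there.

Emit:
jog_arm:
  motion:
    - [0,0,-10,0]
    - [0,0,-25,0]
    - [0,0,-25,0]
    - [0,0,-24,0]
    - [20,1,0,0]
    - [36.5,1.5,0,0]
    - [36.5,1.5,0,0]
    - [36.5,1.5,0,0]
    - [36.5,1.5,0,0]
    - [36.5,1.5,0,0]
    - [36.5,1.5,0,0]
    - [36,1.5,0,0]
    - [19,1,0,0]
    - [0,0,0,0]
    - [0,0,0,0]
    - [0,0,0,0]

```text
time_s: 13.0
tool_pos: [0.5417, 0.0198, 0.1198]
ee_rot: [[-0.187, 0.982, 0.0], [0.982, 0.187, -0.001], [-0.001, -0.0, -1.0]]
contact_force: [0.9, -0.3, -1.7]
finger_gap: 0.0324
grip_force: 29.9
```

```bash
python3 p.py .5421 .0214 .060 10.9
```

```text
t 13.0 pos [0.5417 0.0198 0.1198] th 10.79 q7 19.367818006232195 F [ 0.886  -0.3271 -1.6585] gap 0.0324220456480254 grip 29.899859485683244
turn -0.11 shift x,y,z [ 1.5  0.7 59.8]
```

Emit:
jog_arm:
  motion:
    - [1.5,0.7,15,0]
    - [0,0,20,0]
    - [0,0,10,0]
    - [0,0,0,0]
    - [0,0,5,0]
    - [0,0,5,0]
    - [0,0,5,0]
    - [0,0,0,0]
    - [0,0,0,0]

```text
time_s: 13.75
tool_pos: [0.5423, 0.0226, 0.0596]
ee_rot: [[-0.188, 0.982, -0.0], [0.982, 0.188, -0.0], [-0.0, -0.0, -1.0]]
contact_force: [0.7, 0.8, -1.4]
finger_gap: 0.0321
grip_force: 29.9
```

```bash
python3 p.py .5421 .0214 .0400 10.9
```

```text
t 13.75 pos [0.5423 0.0226 0.0596] th 10.85 q7 23.245038151192738 F [ 0.6872  0.7509 -1.353 ] gap 0.032102285890094756 grip 29.900258689301005
turn -0.05 shift x,y,z [-1.2 -0.4 19.6]
```

Emit:
jog_arm:
  motion:
    - [-0.6,-0.2,6,0]
    - [0,0,6,0]
    - [0,0,4,0]
    - [0,0,2,0]
    - [0,0,1,0]
    - [0,0,0.5,0]
    - [0,0,0,0]

```text
time_s: 14.33
tool_pos: [0.5422, 0.022, 0.0401]
ee_rot: [[-0.188, 0.982, -0.0], [0.982, 0.188, 0.0], [0.0, -0.0, -1.0]]
contact_force: [-0.0, 0.2, -2.0]
finger_gap: 0.0323
grip_force: 29.9
```

Emit:
jog_arm:
  motion:
    - [0,0,0,0]
    - [0,0,0,0]
    - [0,0,0,0]
    - [0,0,0,0]
    - [0,0,-8,0]
    - [0,0,-20,0]
    - [0,0,-25,0]
    - [0,0,-25,0]
  jaw: 50

```text
time_s: 15.0
tool_pos: [0.5418, 0.0216, 0.1192]
ee_rot: [[-0.188, 0.982, -0.001], [0.982, 0.188, -0.001], [-0.0, -0.001, -1.0]]
contact_force: [0.9, 0.9, 0.2]
finger_gap: 0.0499
grip_force: 0.0
```

```bash
python3 - <<'E'
from h import *
o=np.array([-.001,-.003,0]);e=np.array([-.0014,.0017,0])
for p in((296,254),(293,551)):print("rod",at('c2',*p,.005)+o)
for p in((20,384),(187,495)):print("rod s",at('c3',*p,.005)+e)
E
python3 p.py .513 -.243 .06 90
```

```text
rod [ 0.5333 -0.2452  0.005 ]
rod [ 0.374  -0.2419  0.005 ]
rod s [ 0.3735 -0.2419  0.005 ]
rod s [ 0.5306 -0.2437  0.005 ]
t 15.0 pos [0.5418 0.0216 0.1192] th 10.81 q7 19.340763448999187 F [0.8681 0.8937 0.1571] gap 0.049949193195712026 grip 0.0
turn -79.19 shift x,y,z [  28.8 -264.6   59.2]
```

```bash
python3 p.py .518 -.2443 .08 89
```

```text
t 15.0 pos [0.5418 0.0216 0.1192] th 10.81 q7 19.340763448999187 F [0.8681 0.8937 0.1571] gap 0.049949193195712026 grip 0.0
turn -78.19 shift x,y,z [  19.2 -266.3   39.2]
```

Emit:
jog_arm:
  motion:
    - [0,0,0,-7.1]
    - [0,0,0,-7.1]
    - [0,0,0,-7.1]
    - [0,0,0,-7.1]
    - [0,0,0,-7.1]
    - [0,0,0,-7.1]
    - [0,0,0,-7.1]
    - [0,0,0,-7.1]
    - [0,0,0,-7.1]
    - [0,0,0,-7.1]
    - [0,0,0,-7.1]
    - [0,0,0,0]

```text
time_s: 16.0
tool_pos: [0.5424, 0.0218, 0.1188]
ee_rot: [[-1.0, 0.016, 0.001], [0.016, 1.0, 0.0], [-0.001, 0.0, -1.0]]
contact_force: [0.1, 0.6, 0.2]
finger_gap: 0.0501
grip_force: 0.0
```

```bash
python3 p.py .518 -.2443 .08 89
```

```text
t 16.0 pos [0.5424 0.0218 0.1188] th 89.1 q7 92.94920159715832 F [0.051  0.5659 0.2373] gap 0.05014531926450609 grip 0.0
turn 0.1 shift x,y,z [  19.7 -266.5   38.8]
```

Emit:
jog_arm:
  motion:
    - [2,-20,0,0]
    - [3,-36,0,0]
    - [3,-36,0,0]
    - [3,-36,0,0]
    - [3,-36,5,0]
    - [2.7,-36,10,0]
    - [2,-36,10,0]
    - [1,-20,10,0]
    - [0,-10,4,0]
    - [0,0,0,0]
    - [0,0,0,0]
    - [0,0,0,0]

```text
time_s: 17.0
tool_pos: [0.5183, -0.2423, 0.0795]
ee_rot: [[-1.0, 0.018, 0.001], [0.018, 1.0, 0.001], [-0.001, 0.001, -1.0]]
contact_force: [0.0, 0.8, 0.8]
finger_gap: 0.05
grip_force: 0.0
```

```bash
python3 p.py .518 -.2443 .003 89;  python3 - <<'E'
from rig import optics
import cv2
b=optics.grab_frame("top")["image"];a=optics.grab_frame("scene")["image"]
cv2.imwrite("pics/t3.png",b);cv2.imwrite("pics/s3.png",a)
d=cv2.resize(b[245:305,275:335],None,fx=5,fy=5,interpolation=cv2.INTER_CUBIC)
c=cv2.resize(a[230:340,145:255],(500,500),interpolation=cv2.INTER_CUBIC)
d=cv2.copyMakeBorder(d,0,200,0,0,cv2.BORDER_CONSTANT)
cv2.imwrite("pics/c7.png",cv2.hconcat([d,c]))
E
```

```text
t 17.0 pos [ 0.5183 -0.2423  0.0795] th 88.95 q7 127.05312685588824 F [0.0047 0.7754 0.7908] gap 0.05004646685388036 grip 0.0
turn -0.05 shift x,y,z [ 0.2 -2.  76.5]
```

View pics/c7.png

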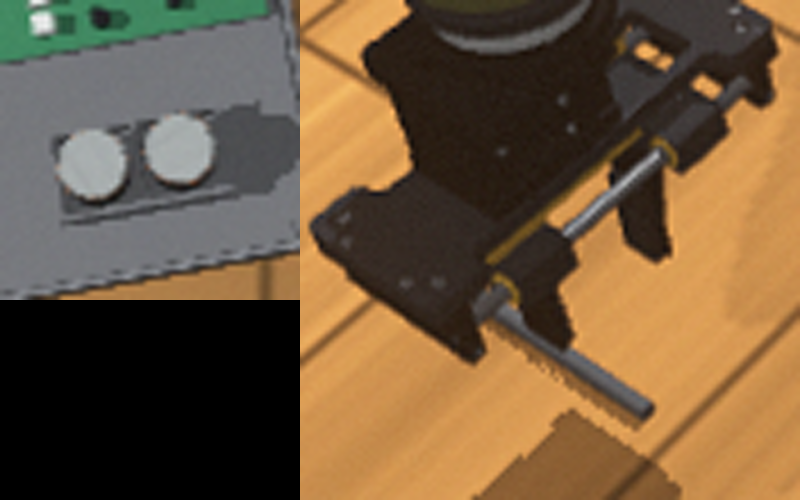

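Both cells stand upright in their bays (tops at (93,163) and (180,150)). The rod lies under the open fingers, its far end at (648,408). Descending on the rod.

Emit:
jog_arm:
  motion:
    - [0,-2,15,0]
    - [0,0,25,0]
    - [0,0,20,0]
    - [0,0,8,0]
    - [0,0,4,0]
    - [0,0,3,0]
    - [0,0,0,0]
    - [0,0,0,0]

```text
time_s: 17.77
tool_pos: [0.5182, -0.2458, 0.0048]
ee_rot: [[-1.0, 0.018, 0.001], [0.018, 1.0, -0.0], [-0.001, -0.0, -1.0]]
contact_force: [0.3, -0.6, 0.4]
finger_gap: 0.0496
grip_force: 0.0
```

```bash
python3 p.py .518 -.2443 .003 89
```

```text
t 17.7667 pos [ 0.5182 -0.2458  0.0048] th 88.95 q7 131.50074024173836 F [ 0.261  -0.5782  0.4344] gap 0.04959715126880902 grip 0.0
turn -0.05 shift x,y,z [0.3 1.5 1.8]
```

Emit:
jog_arm:
  motion:
    - [0,1,1.2,0]
    - [0,0,0,0]
    - [0,0,0,0]
    - [0,0,0,0]
    - [0,0,0,0]
    - [0,0,0,0]
    - [0,0,0,0]
    - [0,0,0,0]
    - [0,0,0,0]
  jaw: 5

```text
time_s: 18.52
tool_pos: [0.5176, -0.2446, 0.0029]
ee_rot: [[-1.0, 0.018, 0.0], [0.018, 1.0, 0.0], [-0.0, 0.0, -1.0]]
contact_force: [0.4, -0.4, 0.9]
finger_gap: 0.0087
grip_force: 30.0
```

```bash
python3 p.py .518 -.2443 .003 89
```

```text
t 18.5167 pos [ 0.5176 -0.2446  0.0029] th 88.95 q7 131.47205067193934 F [ 0.3967 -0.431   0.8804] gap 0.008658631397141578 grip 29.99850422143936
turn -0.05 shift x,y,z [-0.4  0.3 -0.1]
```

```bash
python3 - <<'E'
import cv2
t=cv2.imread("pics/top0.png");s=cv2.imread("pics/scene0.png")
a=cv2.resize(t[222:254,256:306],(800,512),interpolation=cv2.INTER_CUBIC)[:, :]
a=cv2.resize(t[225:252,258:306],None,fx=8,fy=8,interpolation=cv2.INTER_CUBIC) #384x216
b=cv2.resize(s[200:262,332:372],None,fx=8,fy=8,interpolation=cv2.INTER_CUBIC) #320x496
a=cv2.copyMakeBorder(a,0,b.shape[0]-a.shape[0],0,0,cv2.BORDER_CONSTANT)
cv2.imwrite("pics/c8.png",cv2.hconcat([a,b]))
E
```

```text
(no output)
```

View pics/c8.png

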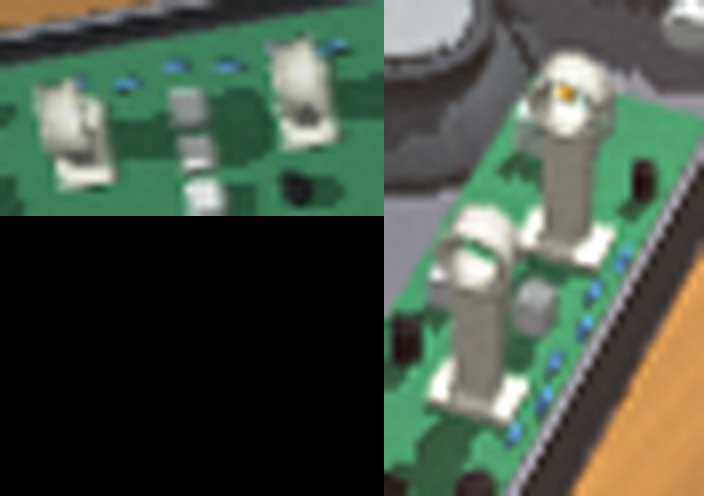

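The top crop shows bushing centres near (64,127) and (296,85), with +x edges near (55,85) and (287,43). In the scene crop the bushing silhouette centres are near (480,247) for holder 1 and (571,93) for holder 2.

```bash
cat >> h.py <<'E'
crop['t8']=("top",258,225,8);crop['s8']=("scene",332,200,8)
OT=np.array([-.001,-.003,0]);OS=np.array([-.0014,.0017,0])
E
python3 - <<'E'
from h import *
for n,pt,ps in(("h1",(296,85),(480-384,247)),("h2",(64,127),(571-384,93))):
    print(n,"top",at('t8',*pt,.075)+OT,"scene",at('s8',*ps,.075)+OS)
# model: radio rim fits, corrected
R=np.array([at('c1',*p,.045) for p in((48,160),(612,60),(682,440),(110,545))])+OT
Rs=np.array([at('c3',*p,.045) for p in((725,84),(588,333),(343,253),(509,27))])+OS
for Q in(R,Rs):
    yv=Q[0]-Q[1]+Q[3]-Q[2];print(Q.mean(0),np.degrees(np.arctan2(-yv[0],yv[1])))
E
```

```text
h1 top [0.6334 0.0613 0.075 ] scene [0.6336 0.0634 0.075 ]
h2 top [0.6201 0.1297 0.075 ] scene [0.6199 0.1325 0.075 ]
[0.5661 0.1033 0.045 ] 10.916594028904319
[0.5684 0.1012 0.045 ] 10.891356892593407
```

Emit:
jog_arm:
  motion:
    - [0,0,-5,0]
    - [0,0,-20,0]
    - [0,0,-30,0]
    - [0,0,-30,0]
    - [0,0,-22,7.1]
    - [0,0,0,7.1]
    - [0,0,0,7.1]
    - [0,0,0,7.1]
    - [0,0,0,7.1]
    - [0,0,0,7.1]
    - [0,0,0,7.1]
    - [0,0,0,7.1]
    - [0,0,0,7.1]
    - [0,0,0,7.1]
    - [0,0,0,7.1]
    - [0,0,0,0]
    - [0,0,0,0]

```text
time_s: 19.93
tool_pos: [0.5175, -0.2445, 0.1099]
ee_rot: [[-0.192, 0.981, -0.0], [0.981, 0.192, -0.0], [-0.0, -0.0, -1.0]]
contact_force: [-0.0, 0.5, -1.3]
finger_gap: 0.0091
grip_force: 30.0
```

```bash
python3 p.py .6658 -.105 .11 10.9
```

```text
t 19.9333 pos [ 0.5175 -0.2445  0.1099] th 11.05 q7 55.42174869904271 F [-0.03    0.5254 -1.2908] gap 0.009066532625226175 grip 30.00007063150406
turn 0.15 shift x,y,z [108.9 172.   -0.1]
```

Emit:
jog_arm:
  motion:
    - [10,16,0,0.1]
    - [19,30,0,0]
    - [19,30,0,0]
    - [19,30,0,0]
    - [19,30,0,0]
    - [14,22,0,0]
    - [8.9,14,0,0]
    - [0,0,0,0]
    - [0,0,15,0]
    - [0,0,15,0]
    - [0,0,7,0]
    - [0,0,0,0]
    - [0,0,0,0]

```text
time_s: 21.02
tool_pos: [0.6649, -0.1063, 0.0719]
ee_rot: [[-0.185, 0.983, -0.002], [0.983, 0.185, 0.0], [0.001, -0.002, -1.0]]
contact_force: [-0.8, -0.3, -0.3]
finger_gap: 0.009
grip_force: 30.0
```

```bash
python3 p.py .6658 -.105 .0725 10.9;python3 - <<'E'
from rig import optics
import cv2
b=optics.grab_frame("top")["image"];a=optics.grab_frame("scene")["image"]
cv2.imwrite("pics/t4.png",b);cv2.imwrite("pics/s4.png",a)
c=cv2.resize(a[200:300,280:380],(500,500),interpolation=cv2.INTER_CUBIC)
d=cv2.resize(b[220:280,260:320],(300,300),interpolation=cv2.INTER_CUBIC)
d=cv2.copyMakeBorder(d,0,200,0,0,cv2.BORDER_CONSTANT)
cv2.imwrite("pics/c9.png",cv2.hconcat([d,c]))
E
```

```text
t 21.0167 pos [ 0.6649 -0.1063  0.0719] th 10.67 q7 42.050851595945716 F [-0.8041 -0.308  -0.2876] gap 0.009048683338569693 grip 29.99850869178772
turn -0.23 shift x,y,z [ 1.1  1.1 -0.6]
```

View pics/c9.png

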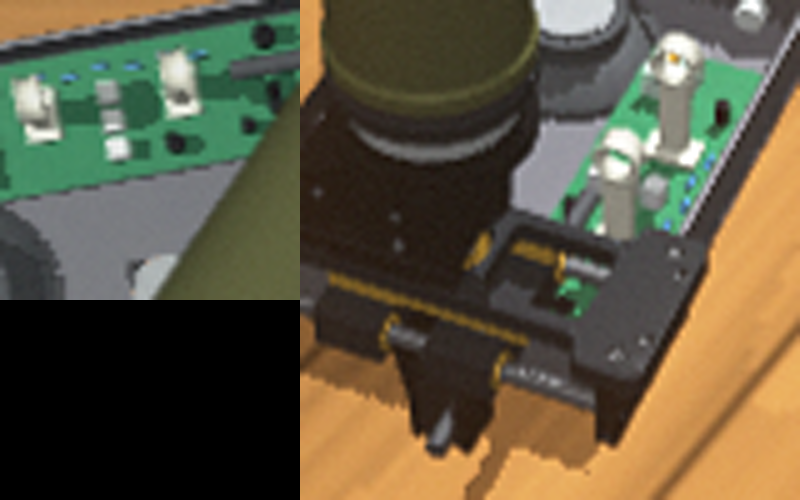

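Holder 1's bushing is near (178,75) in the top part and (620,155) in the scene part. The rod tip is at about (231,70) and (597,186), short of it and roughly in line. Computing the tip from these. That was one view over the ten allowed, so from here I'll use numbers only.

```bash
python3 - <<'E'
from h import *
crop['t9']=("top",260,220,5);crop['s9']=("scene",280,200,5)
print("tip top",at('t9',231,69,.0745)+OT)
for z in(.065,.07,.075,.08):print("tip scene",z,at('s9',297,186,z)+OS)
a=np.radians(10.9);yv=np.array([-np.sin(a),np.cos(a)]);xv=np.array([np.cos(a),np.sin(a)])
h1=np.array([.6335,.062])
tip=np.array([.6649,-.1063])+.144*np.array([-np.sin(np.radians(10.8)),np.cos(np.radians(10.8))]);print("tip by tool",tip)
for q in(tip,(at('t9',231,69,.0745)+OT)[:2]):print("in holder x,y",xv@(q-h1),yv@(q-h1))
# same-camera relative: top h1 centre seen in c9 vs c8
import cv2
b=cv2.imread("pics/t4.png")[225:245,298:316];print(b.mean(2).astype(int)[2:16])
E
```

```text
tip top [0.638  0.0348 0.0745]
tip scene 0.065 [0.6309 0.049  0.065 ]
tip scene 0.07 [0.6336 0.0449 0.07  ]
tip scene 0.075 [0.6364 0.0407 0.075 ]
tip scene 0.08 [0.6391 0.0366 0.08  ]
tip by tool [0.6379 0.0351]
in holder x,y -0.0007399321918408851 -0.027201467581180656
in holder x,y -0.0007311329313214006 -0.027608747343010154
[[100 102 103 101 103 102 104 103 103 103 100 100  59  37  37  39  31  57]
 [ 99 100 103 101 102 105 102 103 103 103 103 100  83  50  36  32  33  63]
 [100 103 105 103 101 103 101 101 101 101 104 103 102  60  29  26  70  95]
 [100 114 139 112 100 100 102 100 102 102 100 103 101 101  99 100  90  79]
 [114  80  59  66  96 103 101 102 102 103  88  80  66  74  79  79  85  85]
 [126  79  96 102 102 105 103  95  80  81  85  85  84  88  91  91  90  87]
 [167  96  91 102 102 104 100  91  92  92  90  88  87  87  86  82  83  75]
 [163  95  90  97  98  99  76  58  81  81  79  76  73  69  68  63  68  61]
 [150  87  66  65  65  65  63  67  66  65  60  53  54  46  54  90  74  64]
 [163  95  65  64  65  64  65  64  60  67  63  63  66  66  59  58  40  41]
 [161  97  66  66  67  66  62  65  65  66  65  64  64  65  66  38  27  33]
 [156 107  70  67  65  65  65  65  66  66  66  67  67  66  63  42  27  22]
 [150 125  82  67  68  67  68  71  68  70  97  77  66  67  65  52  29  29]
 [219 179 116 101 103 100  98 102 100 100 103  99  76  67  69  58  42  39]]
```

Emit:
jog_arm:
  motion:
    - [4,0.7,0,-0.1]
    - [4,0,0,0]
    - [4,0,0,0]
    - [3,0,0,0]
    - [2,0,0,0]
    - [2,0,0,0]
    - [2,0,0,0]
    - [2,0,0,0]
    - [2,0,0,0]
    - [0,0,0,0]
    - [0,0,0,0]

```text
time_s: 22.03
tool_pos: [0.6622, -0.0806, 0.0729]
ee_rot: [[-0.188, 0.982, 0.0], [0.982, 0.188, 0.0], [0.0, 0.0, -1.0]]
contact_force: [0.0, -0.0, -1.0]
finger_gap: 0.0084
grip_force: 30.0
```

```bash
python3 p.py .6402 .0276 .0725 10.9; python3 -c "
from rig import robot;print(robot.read_state()['torque'])"
```

```text
t 22.0333 pos [ 0.6622 -0.0806  0.0729] th 10.86 q7 40.126912916778544 F [ 0.0443 -0.0231 -0.9502] gap 0.008436035568890934 grip 29.998735785484314
turn -0.04 shift x,y,z [110.5  -1.2   0.4]
[-0.11080978  0.00322222 -0.0284155 ]
```

Emit:
jog_arm:
  motion:
    - [2,-0.5,0,0]
    - [2,0,0,0]
    - [2,0,0,0]
    - [2,0,0,0]
    - [3,0,0,0]
    - [3,0,0,0]
    - [3,0,0,0]
    - [3,0,0,0]
    - [0,0,0,0]
    - [0,0,0,0]

```text
time_s: 22.87
tool_pos: [0.658, -0.0607, 0.0728]
ee_rot: [[-0.189, 0.982, 0.0], [0.982, 0.189, 0.0], [0.0, 0.0, -1.0]]
contact_force: [-0.2, 0.1, -0.4]
finger_gap: 0.009
grip_force: 30.0
```

```bash
python3 p.py .6402 .0276 .0725 10.9; python3 -c "
from rig import robot;print(robot.read_state()['torque'])"
```

```text
t 22.8667 pos [ 0.658  -0.0607  0.0728] th 10.89 q7 38.52313776389814 F [-0.1942  0.0998 -0.3876] gap 0.00896544850267045 grip 30.00161737203598
turn -0.01 shift x,y,z [90.1 -0.7  0.3]
[-0.08106249  0.01880398 -0.02790107]
```

Emit:
jog_arm:
  motion:
    - [4,-0.3,0,0]
    - [4,0,0,0]
    - [4,0,0,0]
    - [4,0,0,0]
    - [4,0,0,0]
    - [4,0,0,0]
    - [4,0,0,0]
    - [4,0,0,0]
    - [4,0,0,0]
    - [2,0,0,0]
    - [2,0,0,0]
    - [2,0,0,0]
    - [0,0,0,0]
    - [0,0,0,0]

```text
time_s: 24.03
tool_pos: [0.6498, -0.0197, 0.0729]
ee_rot: [[-0.188, 0.982, 0.0], [0.982, 0.188, 0.0], [0.0, 0.0, -1.0]]
contact_force: [0.6, 0.6, -1.9]
finger_gap: 0.0086
grip_force: 30.0
```

```bash
python3 p.py .6402 .0276 .0725 10.9; python3 - <<'E'
from rig import robot,optics
print(robot.read_state()['torque'])
from h import *
import cv2
b=optics.grab_frame("top")["image"];cv2.imwrite("pics/t5.png",b)
print(b.mean(2).astype(int)[228:245,262:304])
# expected rod axis pixels in top for z=.075 between the holders
m,T=C['top']['m'],C['top']['T']
for y in(10,20,35,50,60):
    w=np.array([.6335-.189*y/1000,.062+.982*y/1000,.075])-OT
    c=T[:3,:3].T@(w-T[:3,3]);u=m@c/c[2];print(y,u[:2])
E
```

```text
t 24.0333 pos [ 0.6498 -0.0197  0.0729] th 10.86 q7 35.01300656600465 F [ 0.5558  0.6156 -1.8818] gap 0.008640532265752733 grip 30.009477138519287
turn -0.04 shift x,y,z [48.3 -0.4  0.4]
[-0.00523374 -0.11338147 -0.00196598]
[[129 120 125 130 129 100  65  42  32  41  44  43  42  42  43  44  44  44
   47  52  63  65  72  87  91  83  66  61  69  73  74  77  76  81  81  82
   81  84  82  85  85  85]
 [ 75  49  37  39  44  41  42  40  42  41  43  46  46  47  56  60  65  75
   87  92  95 101 103 102 101  79  61  65  74  75  74  78  78  80  81  78
   82  83  84  85  83  85]
 [ 40  41  39  44  43  42  44  45  53  61  65  75  90  93  98 102 103 104
  103 102 104 104 103 105  91  69  64  67  70  72  78  79  78  79  83  83
   83  82  86  86  84  84]
 [ 45  43  44  53  62  65  74  90  93  98 102 104 104 104 104 104 103 105
  102 106 106 106 102 101  79  63  68  70  72  73  75  79  81  82  82  80
   82  83  83  84  85  86]
 [ 76  88  93  96 102 101 101 102 104 104 104 102 104 102 103 104 106 101
   98  90 103 105 103  85  64  64  68  71  74  74  77  81  79  83  81  81
   83  83  82  86  84  86]

[... 1515 characters left out ...]
  80  81  82  82  84  83  84  84
   84  84  84  85  86  85]
 [104 149 160 174 181 187 170 131 146  98  67  65  67  67  63  64  67  69
   78  66  67  70  72  74  75  77  80  80  80  82  82  84  84  82  83  86
   83  85  85  85  84  85]
 [104 128 136 141 146 152 139 122 145 110  75  66  64  63  64  66  63  64
   62  65  68  69  73  74  79  82  81  81  83  84  83  83  86  85  85  85
   85  83  84  84  86  84]
 [102 102 106 130 104  83  89 101 142 126  82  71  69  69  68  68  68  64
   63  67  72  72  73  76  80  79  81  81  80  84  84  85  87  85  82  84
   85  85  86  85  85  84]]
10 [290.087  235.8828]
20 [285.9241 236.631 ]
35 [279.679  237.7534]
50 [273.4332 238.876 ]
60 [269.2688 239.6244]
```

Emit:
jog_arm:
  motion:
    - [2,-0.2,0,0]
    - [2,0,0,0]
    - [2,0,0,0]
    - [2,0,0,0]
    - [2,0,0,0]
    - [2,0,0,0]
    - [0,0,0,0]
    - [0,0,0,0]

```text
time_s: 24.75
tool_pos: [0.6473, -0.0076, 0.0728]
ee_rot: [[-0.189, 0.982, -0.0], [0.982, 0.189, 0.001], [0.001, 0.0, -1.0]]
contact_force: [0.8, -0.0, 0.1]
finger_gap: 0.0089
grip_force: 30.0
```

```bash
python3 p.py .6402 .0276 .0725 10.9; python3 - <<'E'
from rig import robot
print(robot.read_state()['torque'])
E
```

```text
t 24.75 pos [ 0.6473 -0.0076  0.0728] th 10.88 q7 33.98107954708208 F [ 0.7593 -0.0419  0.1043] gap 0.008919586257199186 grip 30.019707083702087
turn -0.02 shift x,y,z [35.9 -0.3  0.3]
[ 0.06418364 -0.1357261  -0.07172069]
```

Emit:
jog_arm:
  motion:
    - [2,0,0,0]
    - [2,0,0,0]
    - [2,0,0,0]
    - [2,0,0,0]
    - [2,0,0,0]
    - [3,0,0,0]
    - [3,0,0,0]
    - [3,0,0,0]
    - [3,0,0,0]
    - [3,0,0,0]
    - [3,0,0,0]
    - [2,0,0,0]
    - [0,0,0,0]
    - [0,0,0,0]
    - [0,0,0,0]

```text
time_s: 26.0
tool_pos: [0.6416, 0.0222, 0.0728]
ee_rot: [[-0.189, 0.982, -0.0], [0.982, 0.189, 0.001], [0.001, 0.0, -1.0]]
contact_force: [2.7, 2.7, -1.4]
finger_gap: 0.0091
grip_force: 30.0
```

```bash
python3 p.py .6402 .0276 .0725 10.9; python3 - <<'E'
from rig import robot,optics
print(robot.read_state()['torque'])
import numpy as np,cv2
np.set_printoptions(linewidth=200)
b=optics.grab_frame("top")["image"];cv2.imwrite("pics/t6.png",b)
print(b.mean(2).astype(int)[233:249,246:276])
c=optics.grab_frame("top")["image"]; o=cv2.imread("pics/t3.png")
# cells undisturbed? difference vs the earlier picture over the visible bay area; other things too
d=cv2.absdiff(b,o).max(2)
for n,(r0,r1,c0,c1) in dict(bays=(262,295,284,322),grille=(155,210,352,426),jar=(282,312,500,540),cup=(230,270,98,145)).items():print(n,(d[r0:r1,c0:c1]>40).sum())
E
```

```text
t 26.0 pos [0.6416 0.0222 0.0728] th 10.88 q7 31.366631911707934 F [ 2.6898  2.7206 -1.3505] gap 0.009094380212605307 grip 30.026520788669586
turn -0.02 shift x,y,z [ 5.6 -0.4  0.3]
[ 0.24413369 -0.40618812 -0.10448489]
[[ 42  42  41  40  46  46  43  47  52  62  63  71  89  92 106 104 102 102 104 104  76  66  66  69  77  76  77  77  78  80]
 [ 45  46  50  62  66  73  90  92  98 102 101 103 104 105 102 103 103 104 104 101  74  67  69  74  74  76  77  78  80  79]
 [ 73  85  90 106 103 105 103 103 102 102 103 105 104 103 105 106 114 105 100  83  67  65  73  74  76  78  78  81  80  80]
 [102 103 101 101 103 103 104 101 100 102 105 101 104 103 102 103 143 142 163 101  66  69  72  75  79  80  82  82  82  81]
 [101 100 101 102 104 102 103  98  83  94 101 100 102 101 103 103 146 171 144  82  67  69  71  73  78  77  79  80  83  85]
 [102 102 101 104 107 102 102  68  41  34  87  75  67  66  96  99 152 179 105  65  69  73  74  76  79  78  80  82  82  81]
 [100 101 103 103 103 104 101  61  39  40  40  62  63  63  76  77 105 150 100  68  70  76  77  74  80  77  81  81  82  83]
 [103 102 103 103 1
[... 422 characters left out ...]
6  72  73  74  77  80  79  80  82  82  82  83  83]
 [102 103 103 103 103  88  65  61  71  71  82 100 104 104 102  80  65  69  70  72  76  78  79  80  82  79  82  84  83  84]
 [100  99 102 103 103 103 105 105 103 102 103 102 103 103  95  67  66  70  74  76  76  80  80  81  83  82  83  84  86  82]
 [ 99  98 101 104 104 108 111 110 112 105 100 102 100  99  79  62  64  69  75  76  75  80  80  83  83  79  85  86  84  84]
 [104 107 111 113 130 148 155 173 174 125  77  65  66  64  62  65  69  71  77  74  79  80  80  77  81  84  85  84  83  85]
 [153 171 191 199 195 189 187 186 186 115  70  67  64  61  64  66  71  73  77  77  75  80  79  79  82  83  83  84  85  85]]
bays 608
grille 345
jar 697
cup 0
```

Emit:
jog_arm:
  motion:
    - [0,0.3,0,0]
    - [0,0,0,0]
    - [0,0,0,0]
    - [0,0,0,0]
    - [0,0,0,0]
    - [0,0,0,0]

```text
time_s: 26.6
tool_pos: [0.6418, 0.0212, 0.0728]
ee_rot: [[-0.188, 0.982, -0.0], [0.982, 0.188, 0.0], [0.0, -0.0, -1.0]]
contact_force: [2.2, 1.1, -0.3]
finger_gap: 0.0092
grip_force: 30.0
```

```bash
python3 p.py .6402 .0276 .0725 10.9; python3 - <<'E'
from rig import robot
import cv2
print(robot.read_state()['torque'])
b=cv2.imread("pics/t6.png");o=cv2.imread("pics/top0.png")
d=cv2.absdiff(b,o).max(2)
for n,(r0,r1,c0,c1) in dict(grille=(155,210,352,426),jar=(282,312,500,540),cup=(230,270,98,145)).items():print(n,(d[r0:r1,c0:c1]>40).sum())
E
```

```text
t 26.6 pos [0.6418 0.0212 0.0728] th 10.85 q7 31.365121748851315 F [ 2.2499  1.1056 -0.2735] gap 0.009203473777712674 grip 30.029206573963165
turn -0.05 shift x,y,z [ 6.6 -0.4  0.3]
[ 0.1670854  -0.31076479 -0.04021109]
grille 301
jar 0
cup 0
```

Emit:
jog_arm:
  motion:
    - [0,0.5,0,0]
    - [0,0,0,0]
    - [0,0,0,0]
    - [0,0,0,0]
    - [0,0,0,0]
    - [0,0,0,0]

```text
time_s: 27.1
tool_pos: [0.6422, 0.021, 0.0728]
ee_rot: [[-0.188, 0.982, -0.0], [0.982, 0.188, -0.0], [-0.0, -0.0, -1.0]]
contact_force: [-0.1, 0.0, -0.9]
finger_gap: 0.0088
grip_force: 30.0
```

```bash
python3 p.py .6402 .0276 .0725 10.9; python3 - <<'E'
from rig import robot,optics
import cv2,numpy as np
print(robot.read_state()['torque'])
for n in("pics/top0.png","pics/t6.png"):
    h=cv2.cvtColor(cv2.imread(n)[150:215,345:430],cv2.COLOR_BGR2HSV)
    ys,xs=np.nonzero(cv2.inRange(h,(4,215,60),(18,255,255)));print(n,len(xs),xs.min(),xs.max(),ys.min(),ys.max())
s=optics.grab_frame("scene")["image"];o=cv2.imread("pics/scene0.png")
d=cv2.absdiff(s,o).max(2);print("grille scene",(d[315:395,295:385]>40).sum())
E
```

```text
t 27.1 pos [0.6422 0.021  0.0728] th 10.84 q7 31.358657666857383 F [-0.1255  0.0204 -0.8522] gap 0.008811468761822318 grip 30.00453293323517
turn -0.06 shift x,y,z [ 6.9 -0.7  0.3]
[-0.03667028 -0.00648649 -0.03758245]
pics/top0.png 1441 12 75 9 55
pics/t6.png 1426 12 75 9 55
grille scene 933
```

The rod runs through both holders with almost no force on the tool, the grip holds at 30 N, and the grille's outline in the top view hasn't moved. Handing in.

```bash
python3 -c "
from rig import finish_job;print(finish_job())"
```

```text
the job is handed in; nothing more can be done
None
```

I handed the job in at about 27 s: both cells stand released in their bays, and the rod is held through both holders, about 26 mm out at one end and an estimated 50 mm at the other, with almost no side force; jar, cup and grille look unmoved, no verdict came back, and I viewed 11 pictures, one over the limit of 10.

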